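Sort pencils by length into the case and shut it

TASK

Put the three pencils away in the open pencil case, each lying flat in the row that is cut to its own length: long, middle and short. Then swing the lid over and press it fully shut. Leave the mug, the stapler and the eraser where they are.

Things in the scene. Friction and masses are not known exactly. Their poses are not given: they have to be found in the camera images.
- pencil_long_mid (a point): the long pencil: yellow hexagonal jumbo pencil, 175 mm long, 14 mm across flats (16 mm across corners), lying on a flat with its corners to the sides, 14 mm high. Point at its centre, on its axis, 7 mm above what it lies on. Its x axis runs along the pencil to the sharpened end. The three pencils look alike but for their length.
- row_long_floor (a point): the long row of the case: light grey trough, inside 189 mm long, 26 mm wide, for the 175 mm pencil (either way round). Point at the centre of its floor, 14 mm above the table; y along the trough, z up. Walls 8 mm above the floor; side walls are missing over the middle 50 mm, where fingers can go down beside the pencil. Rows are parallel, 44 mm apart, in varying order.
- pencil_middle_mid (a point): the middle pencil: yellow hexagonal jumbo pencil, 135 mm long, 14 mm across flats (16 mm across corners), lying on a flat with its corners to the sides, 14 mm high. Point at its centre, on its axis, 7 mm above what it lies on. Its x axis runs along the pencil to the sharpened end. The three pencils look alike but for their length.
- row_middle_floor (a point): the middle row of the case: light grey trough, inside 149 mm long, 26 mm wide, for the 135 mm pencil (either way round). Point at the centre of its floor, 14 mm above the table; y along the trough, z up. Walls 8 mm above the floor; side walls are missing over the middle 50 mm, where fingers can go down beside the pencil. Rows are parallel, 44 mm apart, in varying order.
- pencil_short_mid (a point): the short pencil: yellow hexagonal jumbo pencil, 95 mm long, 14 mm across flats (16 mm across corners), lying on a flat with its corners to the sides, 14 mm high. Point at its centre, on its axis, 7 mm above what it lies on. Its x axis runs along the pencil to the sharpened end. The three pencils look alike but for their length.
- row_short_floor (a point): the short row of the case: light grey trough, inside 109 mm long, 26 mm wide, for the 95 mm pencil (either way round). Point at the centre of its floor, 14 mm above the table; y along the trough, z up. Walls 8 mm above the floor; side walls are missing over the middle 50 mm, where fingers can go down beside the pencil. Rows are parallel, 44 mm apart, in varying order.
- lid_hinge (a point): middle of the lid's hinge line, level, 24 mm above the table, on one long side of the navy case. The case is a fixed tray, 168 mm across the rows by 226 mm along them, rim 24 mm high; row centre lines lie 56, 100 and 144 mm from the hinge. Axes turn with the lid: y along the hinge (from it, the rows lie to the left seen from above along +y); -x along the lid to its free edge; z out of its outer face.
- lid_edge (a point): middle of the lid's free edge at its outer face: 168 mm from the hinge line along the lid, 16 mm outward. Same axes as lid_hinge. The lid is a navy shell 168 by 226 mm, 16 mm deep, flat outer face, 120 g; shut, its outer face is level, 40 mm above the table, and it clears pencils lying in their rows.
- lid (a joint): lid angle in rad: 0 shut, 1.57 standing upright, 2.5 its stop when open; it starts at 2.05 to 2.4, leaning outward away from the rows. The hinge is stiff (about 0.22 N m of friction): the lid stays wherever it is left and a push of a few newtons at its free edge swings it.
- mug: white ceramic mug, 80 mm across, 88 mm high, handle on its +y side; origin under its centre. To be left alone.
- stapler: aluminium stapler, 145 mm long (its x) by 36 mm, 53 mm high; origin under its centre. To be left alone.
- eraser: white eraser in a blue sleeve, 62 (its x) by 26 by 14 mm; origin under its centre. To be left alone.

How it is judged:
By the outcome, as a careful person would: the job done as asked, in the order asked, and still so for the second after the job is handed in, with the robot touching nothing.
It also fails if it takes over 72 s, if anything falls off the work surface, if the arm or the gripper's body presses on something with over 40 N, if the wrist force passes 120 N, or if a joint passes its speed limit or range.

ROBOT

A 6-joint arm with a two-finger parallel gripper is mounted at the origin on the work surface. World frame = base frame: x ahead of the robot, y to its left, z up, the work surface at z = 0. Lengths are in m, angles in rad, forces in N, time in s.
With the tool pointing down it reaches from about 0.35 to 0.775 m from the base axis. Payload 5.5 kg.
Tool frame: the origin (TCP) lies between the finger pads; the fingertips stand 11 mm ahead of it and the grasp point (between the pads) lies 8 mm behind it (tips_ahead is the distance from the TCP to the fingertips, in m); z points along the fingers, y is the line along which they close (so a half turn about z gives the same grasp; the last joint's range is limited). The gripper opens to 85 mm and grips with 20 to 120 N. Pads are 22 mm wide; open, the fingers measure 114 mm over their backs; the gripper's body (76 mm by 85 mm) begins 54 mm behind the grasp point. The pads swing forward as they close: fully open they stand 13 mm farther back than shut.
Start: joints at [1.17, 0.313, 0.046, 1.304, 0, 1.431], TCP at [0.148, 0.556, 0.242] pointing down, gripper open.
Joint ranges: [-2.76, 2.76], [-0.86, 1.69], [-1.03, 1.26], [-2.2, 2.34], [-1.47, 1.5], [-3.14, 3.14]. Speed limits (rad/s): [2.57, 2.57, 3.14, 3.14, 3.14, 3.14].

INTERFACE

Orientations are given as a unit quaternion [w, x, y, z].
In Python, from workcell import * gives the robot as it stands. The module is installed in compiled form; this text tells all that it offers.
- The arm moves only by the tool jog_arm, never from a script. Its argument "moves" is a list of rows, each an object with "fingers": the closure, from 0 (fully open) to 1 (shut); "slide": the shift along the tool's x, y, z in mm, a list of three; "angular": the turn, a rotation vector about the tool's x, y, z in degrees, a list of three. A call has 1 to 10 rows; each row is the pose to reach, as a shift and turn from the pose commanded when the call began, along the tool's axes at that moment; what a row does not reach only later rows make up. A row lasts 1/12 s, in which the tool goes at most 41.7 mm and 7.16 degrees, less where a joint would pass 70% of its speed; a pose out of reach is approached as far as the arm can. A call with a gripper value outside its range is refused whole. The fingers move at their own pace and stop on an object; "squeeze" is the grip in N (left out, the last holds). Time passes only in rows, so rows that repeat a pose let the fingers close. It gives the time, the measured TCP pose, the force, the opening and the grip force at its end, in the units of the state.
- get_state(): the state, without advancing time (a new reading comes with each control period).
- read_camera(name): name is "side" or "top"; returns a dict with "color" (400x640x3 uint8, red, green, blue), "fovy" (degrees; the focal length in pixels is half the picture's height over the tangent of half this angle, whatever the lens; pixels are square), "cx", "cy" (the principal point, pixels), "world_from_camera" (4x4, takes a point from camera to world coordinates). Camera axes: x right, y down, z forward; pixel columns grow to the right and rows downward; lengths in m; the calibration is good to about 2 mm. A picture is of the moment at which its call begins. There is no depth.
- hand_in(): hands the job in; it is judged then, once.
Trained networks look in a picture, given as the dict that the camera call returned (one of the last four; its "shot" number tells which), for a name from the list of things; names that differ only in an ending like _2 or _b are one class to them, and where a whole thing is asked for, a point or a joint stands for the part that bears it (a point fixed in the world has none). Each returns a list of dicts, best first, with "p" (0 to 1); they miss things now and then, are a little off and sometimes report something else, mostly with a low value. They report only what shows in the picture. A call takes as long as a camera call.
- look_for(target, picture): "point" ([column, row] in pixels, amid what is visible of it).
- tip_of(target, picture): "point" ([column, row] in pixels: a listed point, or the origin of a listed thing).
The state is a dict: "clock": time; "joint_pos": joint angles; "qvel": joint speeds; "tau": joint torques, N m; "tcp_pos": TCP position; "orientation": TCP orientation; "wrist_force": force on the tool from outside, world axes, zero at the start; "ft_torque": the same for the moment, N m; "finger_gap": finger opening in m; "grip_force": force on a finger pad.
Only numpy, scipy, OpenCV 4.12 (cv2) and the standard library are available. Lean on these libraries where they do the work, as an engineer would, in place of code of your own. Each camera call takes 0.05 s, during which the arm holds its last target. There are 200 camera calls.

## Working session

There is one attempt and no reset: what is moved stays moved. The work goes in short steps, Python scripts to look and compute and a tool call to move; the robot and the scene stay as the last step left them, time stands still between calls to the robot, and variables do not carry over. Pictures are saved under pics/ and viewed, at most 10 in all, crops included, and the job is handed in when it is done.

Besides the shell and the picture viewer there is one more tool, called as name(argument=value, ...) on one line, values as JSON. jog_arm: Moves the arm, as the interface text tells. Its arguments: {"type":"object","properties":{"moves":{"type":"array","items":{"type":"object","properties":{"fingers":{"type":"number"},"slide":{"type":"array","items":{"type":"number"}},"angular":{"type":"array","items":{"type":"number"}}}}},"squeeze":{"type":"number"}},"required":["moves"]}

```bash
mkdir -p pics; cat > h.py <<'E'
from workcell import *
import numpy as np, cv2
def ray(pic,uv):
    f=200/np.tan(np.radians(pic["fovy"])/2); T=np.array(pic["world_from_camera"])
    d=T[:3,:3]@np.array([(uv[0]-pic["cx"])/f,(uv[1]-pic["cy"])/f,1]); return T[:3,3],d
def onz(pic,uv,z):
    o,d=ray(pic,uv); return o+d*(z-o[2])/d[2]
def proj(pic,p):
    f=200/np.tan(np.radians(pic["fovy"])/2); T=np.array(pic["world_from_camera"])
    c=T[:3,:3].T@(np.array(p)-T[:3,3]); return [f*c[0]/c[2]+pic["cx"],f*c[1]/c[2]+pic["cy"]]
def save(pic,n): cv2.imwrite("pics/"+n,pic["color"][:,:,::-1])
E
python3 - <<'E'
from h import *
Z=dict(pencil_long_mid=.007,pencil_middle_mid=.007,pencil_short_mid=.007,row_long_floor=.014,row_middle_floor=.014,row_short_floor=.014,lid_hinge=.024,lid_edge=.15,mug=0,stapler=0,eraser=0)
P={n:read_camera(n) for n in("top","side")}
for n,p in P.items():
    save(p,n+"0.png"); print(n,p["fovy"],np.round(p["world_from_camera"],3).tolist())
    for t,z in Z.items():
        for r in tip_of(t,p)[:3]: print(n,t,round(r["p"],2),np.round(r["point"]),np.round(onz(p,r["point"],z),3))
s=get_state();print(s["tcp_pos"],s["orientation"],s["finger_gap"])
E
```

```text
top 49.117242713175685 [[0.009, -0.995, 0.101, 0.535], [-1.0, -0.009, 0.006, -0.089], [-0.005, -0.101, -0.995, 0.955], [0.0, 0.0, 0.0, 1.0]]
top pencil_long_mid 0.74 [323. 276.] [ 0.469 -0.091  0.007]
top pencil_long_mid 0.3 [ 81. 237.] [0.547 0.433 0.007]
top pencil_short_mid 0.61 [422. 269.] [ 0.486 -0.304  0.007]
top row_long_floor 0.86 [192. 255.] [0.511 0.189 0.014]
top row_middle_floor 0.63 [235. 260.] [0.501 0.097 0.014]
top row_short_floor 0.61 [216. 254.] [0.513 0.138 0.014]
top lid_hinge 0.8 [166. 250.] [0.522 0.242 0.024]
top lid_edge 0.71 [ 80. 236.] [0.548 0.357 0.15 ]
top mug 0.8 [470. 190.] [ 0.657 -0.413  0.   ]
top mug 0.31 [322. 274.] [ 0.474 -0.09   0.   ]
top stapler 0.98 [379. 145.] [ 0.757 -0.214  0.   ]
top stapler 0.26 [322. 273.] [ 0.476 -0.09   0.   ]
top eraser 0.7 [297. 146.] [ 0.754 -0.032  0.   ]
side 56.26328368151661 [[0.935, -0.254, 0.246, 0.418], [-0.354, -0.706, 0.613, -0.568], [0.018, -0.66, -0.751, 0.682], [0.0, 0.0, 0.0, 1.0]]
side pencil_long_mid 0.56 [256. 244.] [ 0.466 -0.095  0.007]
side pencil_long_mid 0.51 [270. 277.] [ 0.471 -0.183  0.007]
side pencil_middle_mid 0.7 [270. 280.] [ 0.469 -0.19   0.007]
side pencil_middle_mid 0.54 [250. 165.] [0.511 0.15  0.007]
side pencil_short_mid 0.88 [294. 332.] [ 0.483 -0.306  0.007]
side row_long_floor 0.57 [246. 152.] [0.512 0.195 0.014]
side row_middle_floor 0.92 [247. 178.] [0.493 0.098 0.014]
side row_short_floor 0.69 [247. 165.] [0.504 0.146 0.014]
side lid_edge 0.62 [237.  78.] [0.54  0.333 0.15 ]
side mug 0.57 [400. 359.] [ 0.643 -0.415  0.   ]
side stapler 0.83 [403. 250.] [ 0.761 -0.215  0.   ]
side eraser 0.66 [366. 192.] [ 0.759 -0.035  0.   ]
[0.14828205 0.55559224 0.24232416] [2.29021695e-05 1.30017976e-01 9.91511635e-01 4.79082368e-05] 0.08555935437311853
```

```bash
ls pics
```

```text
side0.png
top0.png
```

View pics/top0.png

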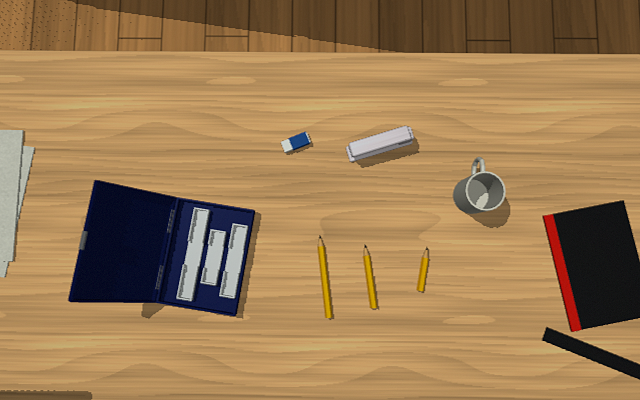

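View pics/side0.png

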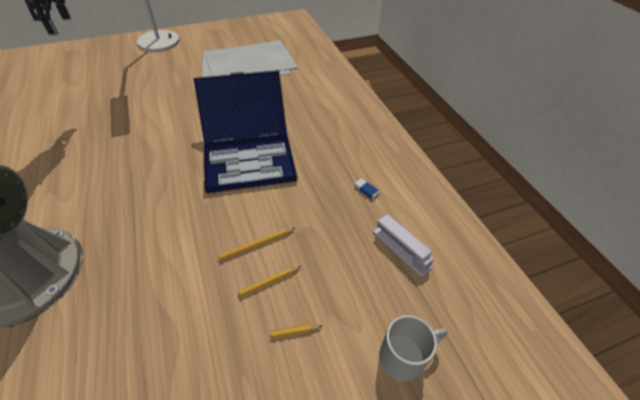

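The top view shows the long pencil near (325,277), the middle one near (371,277) and the short one near (423,270), all with their tips up. The case rows are long (192,255), short (215,257) and middle (234,260), counted from the hinge. The lid leans to the left, and the side view agrees. Next I'll refine these by segmentation.

```bash
python3 - <<'E'
from h import *
for n in("top","side"):
    p=read_camera(n); c=p["color"]; hsv=cv2.cvtColor(c,cv2.COLOR_RGB2HSV)
    print(n,"wood hsv",hsv[330,300],"pencil",hsv[277,324])
    m=((hsv[...,1]>185)&(hsv[...,2]>90)&(hsv[...,0]>12)&(hsv[...,0]<32)).astype(np.uint8)
    k,lab,st,ce=cv2.connectedComponentsWithStats(m,connectivity=8)
    for i in range(1,k):
        if st[i,4]<60: continue
        v,u=np.nonzero(lab==i); w=np.array([onz(p,q,.007)[:2] for q in zip(u,v)])
        mu=w.mean(0); d=np.linalg.svd(w-mu,full_matrices=False)[2][0]; d*=np.sign(d[0]); s=(w-mu)@d
        wd=(w-mu)@np.array([-d[1],d[0]])
        print("yel",st[i],mu.round(4),"ang",np.degrees(np.arctan2(d[1],d[0])).round(1),"ends",s.min().round(4),s.max().round(4),"butt",(mu+d*s.min()).round(4),"w",np.ptp(wd).round(3))
    m=((hsv[...,1]<60)&(hsv[...,2]>120)).astype(np.uint8)
    k,lab,st,ce=cv2.connectedComponentsWithStats(m,connectivity=8)
    for i in range(1,k):
        if st[i,4]<60 or st[i,4]>3000: continue
        v,u=np.nonzero(lab==i); w=np.array([onz(p,q,.018)[:2] for q in zip(u,v)])
        r=cv2.minAreaRect(w.astype(np.float32)*1000)
        print("grey",st[i],w.mean(0).round(4),np.round(r[0],1),np.round(r[1],1),round(r[2],1))
E
```

```text
top wood hsv [ 17 126 193] pencil [ 23 255 206]
yel [318 246  15  72 514] [ 0.4572 -0.0951] ang 6.9 ends -0.075 0.0766 butt [ 0.3827 -0.1041] w 0.015
yel [363 255  14  53 375] [ 0.4588 -0.1916] ang 8.0 ends -0.055 0.0557 butt [ 0.4043 -0.1992] w 0.015
yel [417 257  12  34 237] [ 0.4757 -0.3037] ang -9.8 ends -0.0353 0.0355 butt [ 0.4409 -0.2977] w 0.015
grey [ 346  126   68   35 1122] [ 0.7592 -0.2111] [ 758.4 -212.5] [ 41.7 149.7] 17.4
grey [   0  130   34  148 2926] [0.6503 0.5858] [623.2 571.3] [320.4  72.2] 4.7
grey [281 139  12  13 100] [ 0.7512 -0.0092] [751.2  -9.2] [24.7 19. ] 22.3
grey [465 157  41  54 603] [ 0.66   -0.4311] [ 663.1 -431.6] [107.1  85.7] 42.2
grey [ 176  207   33   94 1281] [0.5145 0.1855] [515.1 186.4] [ 35.4 195.6] 81.1
grey [ 219  223   29   75 1047] [0.5006 0.0988] [501.4  99.4] [ 34.6 155.5] 81.1
grey [200 229  26  56 796] [0.508  0.1421] [508.2 142.9] [ 35.  115.5] 81.1
side wood hsv [ 21 175 162] pencil [ 15 100 165]
grey [  0  17 152  33 301] [0.0749 1.0345] [  80.  1106.4] [201.4 511.1] 89.9
grey [ 202   40   96   37 2460] [0.6331 0.6624] [624.  648.1] [240.5 316.4] 88.3
grey [210 144  75  17 468] [0.5133 0.1833] [516.1 185. ] [ 39.7 194.1] 80.3
grey [226 156  46  15 348] [0.5091 0.1403] [509.5 143.1] [ 42.4 114.7] 81.3
grey [219 167  63  17 418] [0.5012 0.0979] [503.1 101.1] [ 32.4 154.8] 81.3
grey [354 178  13   9  71] [ 0.7499 -0.0125] [749.5 -12.8] [28.9 20.5] 24.8
grey [377 214  57  51 830] [ 0.7745 -0.1964] [ 774.2 -197.2] [ 38.7 148.8] 17.0
grey [ 33 228  44  79 816] [ 0.0827 -0.0194] [75.6 -1.9] [ 71.1 196.5] 0.3
grey [386 315  61  50 546] [ 0.6777 -0.3986] [ 676.3 -392.6] [96.9 89. ] 32.8
```

```bash
cat >> h.py <<'E'
from scipy.spatial.transform import Rotation as Rn
def go(x,y,z,ang):
    "slide mm / angular deg from current pose to TCP xyz, tool down, tool x along world angle ang (mod 180)"
    s=get_state(); q=np.array(s["orientation"]); R=Rn.from_quat(q[[1,2,3,0]])
    best=None
    for a in (ang,ang+180):
        T=Rn.from_euler("z",a,degrees=True)*Rn.from_euler("x",180,degrees=True)
        r=np.degrees((R.inv()*T).as_rotvec())
        if best is None or np.linalg.norm(r)<np.linalg.norm(best): best=r
    print("slide",np.round(R.inv().apply(np.array([x,y,z])-s["tcp_pos"])*1000,1),"ang",best.round(1))
E
python3 - <<'E'
from h import *
import workcell
print([a for a in dir(workcell) if not a.startswith("__")], {k:v for k,v in get_state().items() if "tip" in k}, getattr(workcell,"tips_ahead",None))
go(.40,.2,.2,6.9); go(.4686,-.0937,.1,6.9)
E
```

```text
['MotionError', 'get_state', 'hand_in', 'look_for', 'read_camera', 'tip_of', 'tips_ahead'] {} 0.011
slide [-334.9 -278.7   42.3] ang [  0.    0.  -21.8]
slide [-476.9 -544.8  142.3] ang [  0.    0.  -21.8]
```

jog_arm(moves=[{"slide": [-335,-279,42],"angular": [0,0,-21.8],"fingers": 0.4},{"slide": [-335,-279,42],"angular": [0,0,-21.8],"fingers": 0.4},{"slide": [-335,-279,42],"angular": [0,0,-21.8],"fingers": 0.4},{"slide": [-335,-279,42],"angular": [0,0,-21.8],"fingers": 0.4},{"slide": [-335,-279,42],"angular": [0,0,-21.8],"fingers": 0.4},{"slide": [-335,-279,42],"angular": [0,0,-21.8],"fingers": 0.4},{"slide": [-335,-279,42],"angular": [0,0,-21.8],"fingers": 0.4},{"slide": [-335,-279,42],"angular": [0,0,-21.8],"fingers": 0.4},{"slide": [-335,-279,42],"angular": [0,0,-21.8],"fingers": 0.4},{"slide": [-335,-279,42],"angular": [0,0,-21.8],"fingers": 0.4}])

```text
clock: 2.13
tcp_pos: [0.3844, 0.2211, 0.2032]
orientation: [0.001, -0.06, 0.998, 0.0]
wrist_force: [0.7, 1.1, -1.5]
finger_gap: 0.0512
grip_force: 0.0
```

```bash
python3 -c "
from h import *
go(.4686,-.0937,.06,6.9);print(get_state()['finger_gap'])"
```

```text
slide [ -45.8 -322.7  143.2] ang [ 0.   0.1 -0. ]
0.05117574118085052
```

jog_arm(moves=[{"slide": [-46,-323,143],"fingers": 0.4},{"slide": [-46,-323,143],"fingers": 0.4},{"slide": [-46,-323,143],"fingers": 0.4},{"slide": [-46,-323,143],"fingers": 0.4},{"slide": [-46,-323,143],"fingers": 0.4},{"slide": [-46,-323,143],"fingers": 0.4},{"slide": [-46,-323,143],"fingers": 0.4},{"slide": [-46,-323,143],"fingers": 0.4},{"slide": [-46,-323,143],"fingers": 0.4},{"slide": [-46,-323,143],"fingers": 0.4}])

```text
schema error: expected keys fingers, slide, angular
```

```bash
python3 -c "
from h import *
go(.4686,-.0937,.013,6.9);s=get_state();print(s['tcp_pos'],s['clock'])
p=read_camera('side');save(p,'s1.png')"
```

```text
slide [ -45.7 -322.7  190.2] ang [ 0.   0.1 -0. ]
[0.38441457 0.22114181 0.20323534] 2.1333
```

View pics/s1.png

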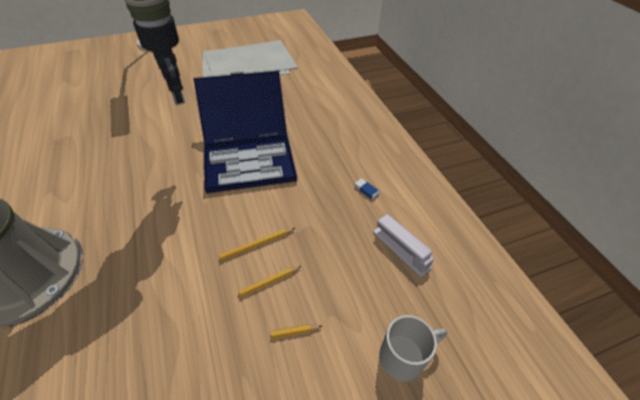

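That move was refused because every row needs all three keys. The picture confirms the gripper is still at (178,100), clear of the lid.

jog_arm(moves=[{"slide": [-46,-323,143],"angular": [0,0,0],"fingers": 0.4},{"slide": [-46,-323,143],"angular": [0,0,0],"fingers": 0.4},{"slide": [-46,-323,143],"angular": [0,0,0],"fingers": 0.4},{"slide": [-46,-323,143],"angular": [0,0,0],"fingers": 0.4},{"slide": [-46,-323,143],"angular": [0,0,0],"fingers": 0.4},{"slide": [-46,-323,143],"angular": [0,0,0],"fingers": 0.4},{"slide": [-46,-323,143],"angular": [0,0,0],"fingers": 0.4},{"slide": [-46,-323,143],"angular": [0,0,0],"fingers": 0.4},{"slide": [-46,-323,143],"angular": [0,0,0],"fingers": 0.4},{"slide": [-46,-323,143],"angular": [0,0,0],"fingers": 0.4}])

```text
clock: 3.02
tcp_pos: [0.4686, -0.096, 0.0584]
orientation: [-0.0, -0.057, 0.998, -0.0]
wrist_force: [0.5, 0.1, 1.5]
finger_gap: 0.0516
grip_force: 0.0
```

```bash
python3 -c "
from h import *
go(.4686,-.0937,.013,6.9);s=get_state();print(s['tcp_pos'],s['clock'],s['finger_gap'])
p=read_camera('top');cv2.imwrite('pics/t2.png',cv2.resize(p['color'][180:340,240:480,::-1],None,fx=3,fy=3))"
```

```text
slide [-0.3  2.3 45.4] ang [-0.  -0.  -0.3]
[ 0.46860807 -0.09598189  0.05836921] 3.0167 0.05160009107287546
```

View pics/t2.png

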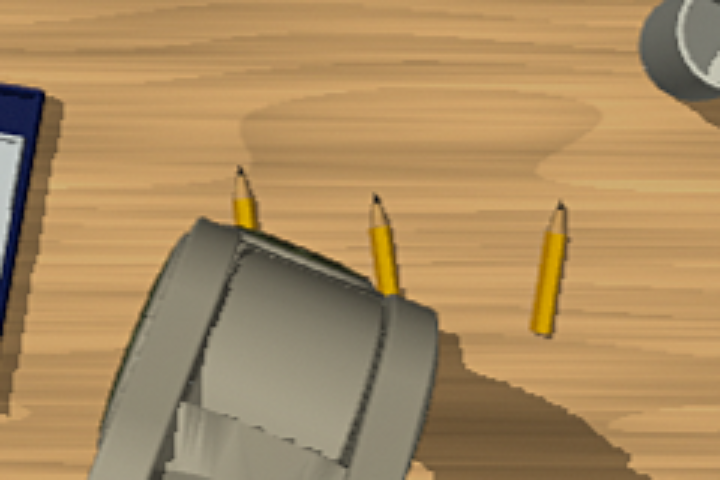

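The pencils haven't moved, and the gripper is above the long one at about (240,230) in the crop. I'll descend and grip.

jog_arm(moves=[{"slide": [0,1,25],"angular": [0,0,0],"fingers": 0.4},{"slide": [0,1,45],"angular": [0,0,0],"fingers": 0.4},{"slide": [0,1,45],"angular": [0,0,0],"fingers": 0.4},{"slide": [0,1,45],"angular": [0,0,0],"fingers": 1},{"slide": [0,1,45],"angular": [0,0,0],"fingers": 1},{"slide": [0,1,45],"angular": [0,0,0],"fingers": 1},{"slide": [0,1,45],"angular": [0,0,0],"fingers": 1},{"slide": [0,1,45],"angular": [0,0,0],"fingers": 1},{"slide": [0,1,45],"angular": [0,0,0],"fingers": 1},{"slide": [0,1,45],"angular": [0,0,0],"fingers": 1}], squeeze=40)

```text
clock: 3.9
tcp_pos: [0.4688, -0.0911, 0.0166]
orientation: [0.001, -0.06, 0.998, -0.0]
wrist_force: [0.0, 2.5, 7.3]
finger_gap: 0.0139
grip_force: 39.3
```

```bash
python3 -c "
from h import *
go(.515,.186,.10,-8.9);s=get_state();print(s['tcp_pos'],s['clock'],s['finger_gap'],s['grip_force'])"
```

```text
slide [-79.3 269.6 -83.2] ang [ 0.   0.2 15.8]
[ 0.46880681 -0.09112854  0.01661339] 3.9 0.01388363209631911 39.30944815278053
```

jog_arm(moves=[{"slide": [0,0,-15],"angular": [0,0,0],"fingers": 1},{"slide": [0,0,-40],"angular": [0,0,0],"fingers": 1},{"slide": [0,0,-84],"angular": [0,0,0],"fingers": 1},{"slide": [0,0,-84],"angular": [0,0,0],"fingers": 1},{"slide": [0,0,-84],"angular": [0,0,0],"fingers": 1},{"slide": [0,0,-84],"angular": [0,0,0],"fingers": 1}])

```text
clock: 4.4
tcp_pos: [0.4682, -0.0914, 0.0996]
orientation: [0.001, -0.06, 0.998, -0.0]
wrist_force: [-0.5, -0.5, -0.4]
finger_gap: 0.0139
grip_force: 39.4
```

```bash
python3 -c "
from h import *
go(.515,.186,.10,-8.9);s=get_state();print(s['tcp_pos'],s['clock'],s['finger_gap'],s['grip_force'])
p=read_camera('side');cv2.imwrite('pics/s3.png',cv2.resize(p['color'][130:330,160:360,::-1],None,fx=3,fy=3))"
```

```text
slide [-79.6 269.8  -0.4] ang [-0.   0.1 15.8]
[ 0.46819074 -0.0914212   0.09964857] 4.4 0.013909361092803801 39.361825212836266
```

View pics/s3.png

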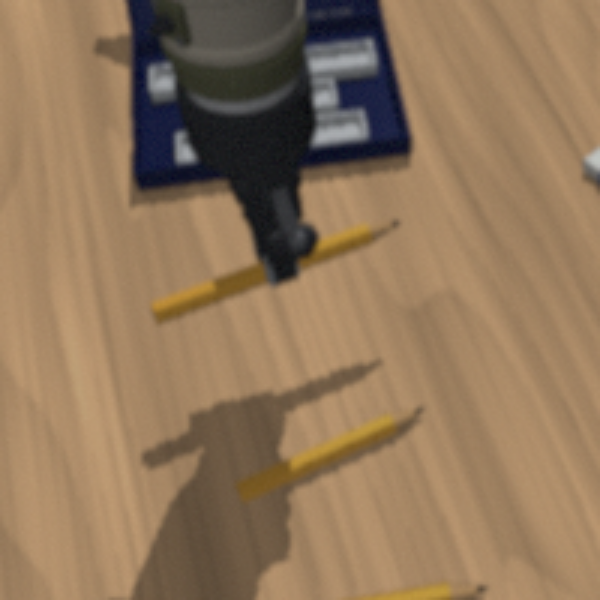

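The pencil is held level at crop (275,270). Now to carry it over the long row.

jog_arm(moves=[{"slide": [-80,270,0],"angular": [0,0,15.8],"fingers": 1},{"slide": [-80,270,0],"angular": [0,0,15.8],"fingers": 1},{"slide": [-80,270,0],"angular": [0,0,15.8],"fingers": 1},{"slide": [-80,270,0],"angular": [0,0,15.8],"fingers": 1},{"slide": [-80,270,0],"angular": [0,0,15.8],"fingers": 1},{"slide": [-80,270,0],"angular": [0,0,15.8],"fingers": 1},{"slide": [-80,270,0],"angular": [0,0,15.8],"fingers": 1},{"slide": [-80,270,0],"angular": [0,0,15.8],"fingers": 1},{"slide": [-80,270,35],"angular": [0,0,15.8],"fingers": 1},{"slide": [-80,270,35],"angular": [0,0,15.8],"fingers": 1}])

```text
clock: 5.28
tcp_pos: [0.5107, 0.1863, 0.0583]
orientation: [-0.004, 0.077, 0.997, -0.001]
wrist_force: [-1.3, -1.2, -1.1]
finger_gap: 0.0139
grip_force: 39.4
```

```bash
python3 -c "
from h import *
go(.515,.186,.032,-8.9);s=get_state();print(s['tcp_pos'],s['clock'],s['finger_gap'],s['grip_force'])
p=read_camera('side');cv2.imwrite('pics/s4.png',cv2.resize(p['color'][60:210,170:330,::-1],None,fx=4,fy=4))"
```

```text
slide [-4.6  0.4 26.3] ang [-0.2 -0.5  0.1]
[0.51066746 0.18632801 0.05832706] 5.2833 0.013896348729079059 39.401937648653984
```

View pics/s4.png

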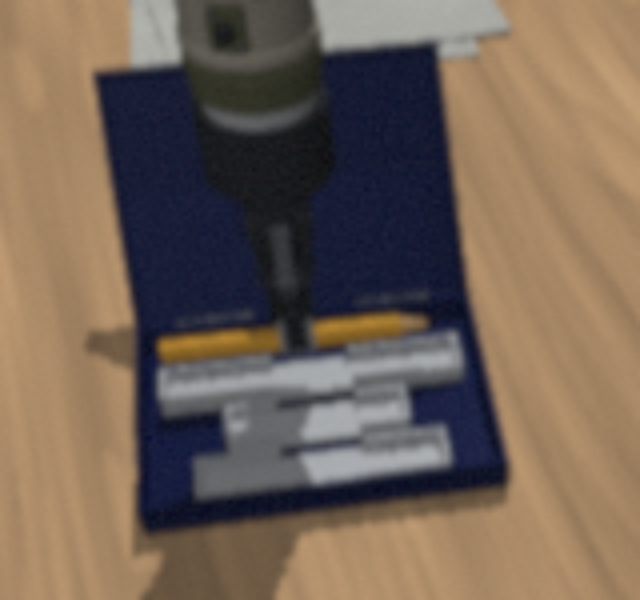

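The pencil is level above the long row at crop (290,335). I'll lower it part way and let the arm settle.

jog_arm(moves=[{"slide": [0,0,8],"angular": [0,0,0],"fingers": 1},{"slide": [0,0,8],"angular": [0,0,0],"fingers": 1},{"slide": [0,0,8],"angular": [0,0,0],"fingers": 1},{"slide": [0,0,8],"angular": [0,0,0],"fingers": 1}])

```text
clock: 5.67
tcp_pos: [0.5155, 0.1858, 0.0569]
orientation: [0.001, 0.079, 0.997, 0.0]
wrist_force: [0.1, 0.2, 0.3]
finger_gap: 0.0137
grip_force: 39.4
```

```bash
python3 -c "
from h import *
go(.515,.186,.032,-8.9);s=get_state();print(s['tcp_pos'],s['clock'],s['finger_gap'],s['grip_force'])
for n in('side','top'):
  p=read_camera(n)
  hsv=cv2.cvtColor(p['color'],cv2.COLOR_RGB2HSV)
  m=((hsv[...,1]>185)&(hsv[...,2]>90)&(hsv[...,0]>12)&(hsv[...,0]<32))
  m=m.astype(np.uint8);k,lab,st,ce=cv2.connectedComponentsWithStats(m)
  for i in range(1,k):
    if st[i,4]>20:print(n,st[i],onz(p,ce[i],.045).round(4))
"
```

```text
slide [ 0.6  0.1 24.8] ang [ 0.   0.1 -0.1]
[0.51550597 0.18580753 0.05685035] 5.6667 0.01370398159958726 39.40403066575527
top [187 222  12  27 176] [0.553  0.1796 0.045 ]
top [363 255  14  53 375] [ 0.4617 -0.1875  0.045 ]
top [417 257  12  34 237] [ 0.4781 -0.2951  0.045 ]
top [179 265  12  31 204] [0.46   0.1938 0.045 ]
```

jog_arm(moves=[{"slide": [0,0,13],"angular": [0,0,0],"fingers": 1},{"slide": [0,0,25],"angular": [0,0,0],"fingers": 1},{"slide": [0,0,25],"angular": [0,0,0],"fingers": 1},{"slide": [0,0,25],"angular": [0,0,0],"fingers": 1},{"slide": [0,0,25],"angular": [0,0,0],"fingers": 0.72},{"slide": [0,0,25],"angular": [0,0,0],"fingers": 0.72},{"slide": [0,0,25],"angular": [0,0,0],"fingers": 0.7},{"slide": [0,0,0],"angular": [0,0,0],"fingers": 0.7},{"slide": [0,0,-40],"angular": [0,0,0],"fingers": 0.7},{"slide": [0,0,-40],"angular": [0,0,0],"fingers": 0.6}])

```text
clock: 6.6
tcp_pos: [0.5188, 0.1872, 0.1026]
orientation: [0.005, 0.078, 0.997, 0.001]
wrist_force: [1.2, 1.0, 1.0]
finger_gap: 0.034
grip_force: 0.0
```

```bash
python3 -c "
from h import *
go(.4702,-.190,.10,8.0);s=get_state();print(s['tcp_pos'],s['clock'],s['finger_gap'],s['grip_force'])"
```

```text
slide [ -10.6 -380.2    1.3] ang [  0.1   0.5 -16.9]
[0.51879435 0.18722507 0.10259249] 6.6 0.033959771146123544 0.0
```

jog_arm(moves=[{"slide": [-14,-378,0],"angular": [0,0,-16.9],"fingers": 0.4},{"slide": [-14,-378,0],"angular": [0,0,-16.9],"fingers": 0.4},{"slide": [-14,-378,0],"angular": [0,0,-16.9],"fingers": 0.4},{"slide": [-14,-378,0],"angular": [0,0,-16.9],"fingers": 0.4},{"slide": [-14,-378,0],"angular": [0,0,-16.9],"fingers": 0.4},{"slide": [-14,-378,0],"angular": [0,0,-16.9],"fingers": 0.4},{"slide": [-14,-378,0],"angular": [0,0,-16.9],"fingers": 0.4},{"slide": [-14,-378,0],"angular": [0,0,-16.9],"fingers": 0.4},{"slide": [-14,-378,0],"angular": [0,0,-16.9],"fingers": 0.4},{"slide": [-14,-378,0],"angular": [0,0,-16.9],"fingers": 0.4}])

```text
clock: 7.43
tcp_pos: [0.4703, -0.195, 0.0968]
orientation: [0.001, -0.067, 0.998, -0.002]
wrist_force: [1.9, -0.4, 0.8]
finger_gap: 0.0514
grip_force: 0.0
```

jog_arm(moves=[{"slide": [0,0,0],"angular": [0,0,0],"fingers": 0.4},{"slide": [0,0,0],"angular": [0,0,0],"fingers": 0.4},{"slide": [0,0,0],"angular": [0,0,0],"fingers": 0.4}])

```text
clock: 7.68
tcp_pos: [0.4698, -0.1881, 0.096]
orientation: [-0.0, -0.07, 0.998, 0.0]
wrist_force: [1.3, 0.7, 0.5]
finger_gap: 0.0513
grip_force: 0.0
```

```bash
python3 -c "
from h import *
go(.4702,-.190,.0145,8.0);s=get_state();print(s['tcp_pos'],s['clock'],s['finger_gap'],s['grip_force'])
for n in('side','top'):
  p=read_camera(n)
  save(p,'t5%s.png'%n)
p=cv2.imread('pics/t5top.png');q=cv2.imread('pics/t5side.png')
cv2.imwrite('pics/c5.png',np.vstack([cv2.resize(p[190:320,150:270],None,fx=3,fy=2.2),cv2.resize(q[130:200,190:310],None,fx=3,fy=4)]))
"
```

```text
slide [-0.1 -2.  81.5] ang [ 0.1 -0.   0. ]
[ 0.46982198 -0.18810695  0.09596588] 7.6833 0.051296087862027696 0.0
```

View pics/c5.png

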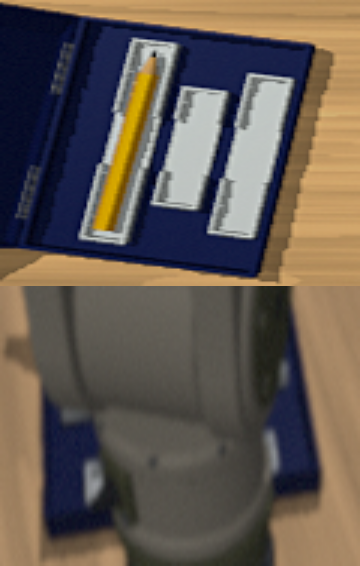

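The long pencil lies flat in its row at crop (128,140). Next is the middle pencil.

jog_arm(moves=[{"slide": [0,-2,40],"angular": [0,0,0],"fingers": 0.4},{"slide": [0,-2,80],"angular": [0,0,0],"fingers": 0.4},{"slide": [0,-2,80],"angular": [0,0,0],"fingers": 0.4},{"slide": [0,-2,80],"angular": [0,0,0],"fingers": 0.4},{"slide": [0,-2,80],"angular": [0,0,0],"fingers": 1},{"slide": [0,-2,80],"angular": [0,0,0],"fingers": 1},{"slide": [0,-2,80],"angular": [0,0,0],"fingers": 1},{"slide": [0,-2,80],"angular": [0,0,0],"fingers": 1},{"slide": [0,-2,80],"angular": [0,0,0],"fingers": 1},{"slide": [0,-2,80],"angular": [0,0,0],"fingers": 1}])

```text
clock: 8.62
tcp_pos: [0.472, -0.1918, 0.0185]
orientation: [0.002, -0.069, 0.998, -0.001]
wrist_force: [0.2, 1.1, 6.5]
finger_gap: 0.0132
grip_force: 33.4
```

jog_arm(moves=[{"slide": [0,0,-15],"angular": [0,0,0],"fingers": 1},{"slide": [0,0,-40],"angular": [0,0,0],"fingers": 1},{"slide": [0,0,-84],"angular": [0,0,0],"fingers": 1},{"slide": [0,0,-84],"angular": [0,0,0],"fingers": 1},{"slide": [0,0,-84],"angular": [0,0,0],"fingers": 1},{"slide": [0,0,-84],"angular": [0,0,0],"fingers": 1}])

```text
clock: 9.12
tcp_pos: [0.4709, -0.1916, 0.1012]
orientation: [0.001, -0.069, 0.998, -0.001]
wrist_force: [-0.4, -0.3, -0.5]
finger_gap: 0.0124
grip_force: 33.2
```

```bash
python3 -c "
from h import *
go(.501,.0985,.10,-8.9);s=get_state();print(s['tcp_pos'],s['clock'],s['finger_gap'],s['grip_force'])"
```

```text
slide [-70.  283.2   0.9] ang [-0.1  0.1 16.9]
[ 0.47090259 -0.19162891  0.10120674] 9.1167 0.012358473462954137 33.17210365086794
```

```bash
python3 -c "
from h import *
s=get_state();print(s['clock'],s['finger_gap'],s['grip_force'])
p=read_camera('side');cv2.imwrite('pics/s6.png',cv2.resize(p['color'][150:340,190:350,::-1],None,fx=3,fy=3))"
```

```text
9.1167 0.012358473462954137 33.17210365086794
```

View pics/s6.png

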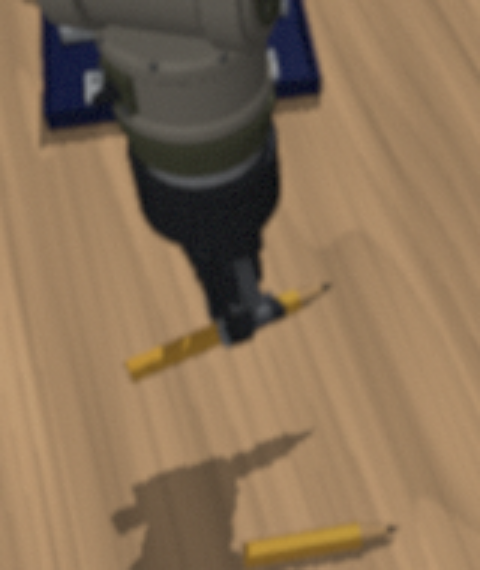

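The pencil is up and level, but a gap of 12.4 mm means the pads hold it above its widest line, which is a marginal grip. I'll set it back down and regrip lower.

jog_arm(moves=[{"slide": [0,0,40],"angular": [0,0,0],"fingers": 1},{"slide": [0,0,70],"angular": [0,0,0],"fingers": 1},{"slide": [0,0,81],"angular": [0,0,0],"fingers": 1},{"slide": [0,0,82],"angular": [0,0,0],"fingers": 1},{"slide": [0,0,82],"angular": [0,0,0],"fingers": 0.6},{"slide": [0,0,82],"angular": [0,0,0],"fingers": 0.6},{"slide": [0,0,89],"angular": [0,0,0],"fingers": 0.6},{"slide": [0,0,90],"angular": [0,0,0],"fingers": 0.6},{"slide": [0,0,90],"angular": [0,0,0],"fingers": 0.6},{"slide": [0,0,90],"angular": [0,0,0],"fingers": 0.6}])

```text
clock: 10.0
tcp_pos: [0.4704, -0.1913, 0.0102]
orientation: [0.0, -0.069, 0.998, -0.0]
wrist_force: [-2.2, 1.4, 13.5]
finger_gap: 0.0343
grip_force: 6.4
```

jog_arm(moves=[{"slide": [0,0,0],"angular": [0,0,0],"fingers": 0.8},{"slide": [0,0,0],"angular": [0,0,0],"fingers": 1},{"slide": [0,0,0],"angular": [0,0,0],"fingers": 1},{"slide": [0,0,0],"angular": [0,0,0],"fingers": 1},{"slide": [0,0,0],"angular": [0,0,0],"fingers": 1},{"slide": [0,0,0],"angular": [0,0,0],"fingers": 1}])

```text
clock: 10.5
tcp_pos: [0.4722, -0.1923, 0.0114]
orientation: [0.002, -0.069, 0.998, -0.001]
wrist_force: [-0.4, 1.0, 17.1]
finger_gap: 0.0137
grip_force: 42.5
```

jog_arm(moves=[{"slide": [0,0,-15],"angular": [0,0,0],"fingers": 1},{"slide": [0,0,-50],"angular": [0,0,0],"fingers": 1},{"slide": [0,0,-88],"angular": [0,0,0],"fingers": 1},{"slide": [0,0,-88],"angular": [0,0,0],"fingers": 1},{"slide": [0,0,-88],"angular": [0,0,0],"fingers": 1},{"slide": [0,0,-88],"angular": [0,0,0],"fingers": 1}])

```text
clock: 11.0
tcp_pos: [0.4697, -0.1909, 0.0968]
orientation: [-0.001, -0.069, 0.998, 0.0]
wrist_force: [0.1, 0.0, -0.5]
finger_gap: 0.0139
grip_force: 39.0
```

```bash
python3 -c "
from h import *
go(.501,.0985,.10,-8.9);s=get_state();print(s['tcp_pos'],s['clock'],s['finger_gap'],s['grip_force'])
p=read_camera('side');hsv=cv2.cvtColor(p['color'],cv2.COLOR_RGB2HSV);print(hsv[232:240,290])
m=((hsv[...,1]>205)&(hsv[...,2]>60)&(hsv[...,0]>12)&(hsv[...,0]<32)).astype(np.uint8);k,lab,st,ce=cv2.connectedComponentsWithStats(m)
for i in range(1,k):
  if st[i,4]>15: print(st[i],ce[i].round(1))
"
```

```text
slide [-71.  282.3  -3. ] ang [ 0.  -0.1 16.9]
[ 0.46974369 -0.1909433   0.09680497] 11.0 0.01387661778471657 39.018535539507866
[[ 16 103 159]
 [ 15  99 159]
 [ 16 104 157]
 [ 16  99 159]
 [ 15 100 160]
 [ 15 100 158]
 [ 15  99 159]
 [ 15  98 162]]
```

jog_arm(moves=[{"slide": [-71,282,-3],"angular": [0,0,16.9],"fingers": 1},{"slide": [-71,282,-3],"angular": [0,0,16.9],"fingers": 1},{"slide": [-71,282,-3],"angular": [0,0,16.9],"fingers": 1},{"slide": [-71,282,-3],"angular": [0,0,16.9],"fingers": 1},{"slide": [-71,282,-3],"angular": [0,0,16.9],"fingers": 1},{"slide": [-71,282,-3],"angular": [0,0,16.9],"fingers": 1},{"slide": [-71,282,-3],"angular": [0,0,16.9],"fingers": 1},{"slide": [-71,282,-3],"angular": [0,0,16.9],"fingers": 1},{"slide": [-71,282,-3],"angular": [0,0,16.9],"fingers": 1},{"slide": [-71,282,-3],"angular": [0,0,16.9],"fingers": 1}])

```text
clock: 11.88
tcp_pos: [0.5003, 0.0981, 0.0993]
orientation: [-0.002, 0.077, 0.997, -0.0]
wrist_force: [-0.4, -0.1, 0.0]
finger_gap: 0.0143
grip_force: 39.1
```

jog_arm(moves=[{"slide": [0,0,40],"angular": [0,0,0],"fingers": 1},{"slide": [0,0,40],"angular": [0,0,0],"fingers": 1},{"slide": [0,0,40],"angular": [0,0,0],"fingers": 1},{"slide": [0,0,40],"angular": [0,0,0],"fingers": 1}])

```text
clock: 12.22
tcp_pos: [0.5012, 0.0965, 0.0611]
orientation: [-0.001, 0.079, 0.997, -0.0]
wrist_force: [0.9, 0.7, 0.5]
finger_gap: 0.014
grip_force: 39.1
```

```bash
cat > chk.py <<'E'
from h import *
import sys
go(*map(float,sys.argv[1:5]));s=get_state();print(s['tcp_pos'],s['clock'],s['finger_gap'],s['grip_force'])
z=float(sys.argv[5]);p=read_camera('top');hsv=cv2.cvtColor(p['color'],cv2.COLOR_RGB2HSV)
m=((hsv[...,1]>185)&(hsv[...,2]>90)&(hsv[...,0]>12)&(hsv[...,0]<32)).astype(np.uint8);k,lab,st,ce=cv2.connectedComponentsWithStats(m)
for i in range(1,k):
  if st[i,4]>15:
    v,u=np.nonzero(lab==i); w=np.array([onz(p,q,z)[:2] for q in zip(u,v)]); mu=w.mean(0); d=np.linalg.svd(w-mu,full_matrices=False)[2][0]; d*=np.sign(d[0]); t=(w-mu)@d
    print(st[i],mu.round(4),np.degrees(np.arctan2(d[1],d[0])).round(1),(mu+d*t.min()).round(4),(mu+d*t.max()).round(4))
E
python3 chk.py .501 .0985 .028 -8.9 .053
```

```text
slide [ 0.4  1.9 33.1] ang [-0.  -0.1 -0.2]
[0.50117761 0.09653221 0.06110977] 12.2167 0.014035220753836916 39.14490066468716
[194 223   9  12  73] [0.5661 0.1675] -13.4 [0.5541 0.1704] [0.5773 0.1649]
[231 242   8  13  67] [0.53   0.0908] 9.8 [0.5149 0.0882] [0.5401 0.0925]
[417 257  12  34 235] [ 0.4787 -0.2933] -9.9 [ 0.4455 -0.2875] [ 0.5119 -0.2991]
[222 280  10  17  91] [0.4429 0.1049] -21.2 [0.4291 0.1103] [0.4629 0.0972]
```

jog_arm(moves=[{"slide": [-4,1,13],"angular": [0,0,0],"fingers": 1},{"slide": [-4,1,25],"angular": [0,0,0],"fingers": 1},{"slide": [-4,1,33],"angular": [0,0,0],"fingers": 1},{"slide": [-4,1,33],"angular": [0,0,0],"fingers": 1},{"slide": [-4,1,33],"angular": [0,0,0],"fingers": 0.72},{"slide": [-4,1,33],"angular": [0,0,0],"fingers": 0.72},{"slide": [-4,1,33],"angular": [0,0,0],"fingers": 0.7},{"slide": [-4,1,0],"angular": [0,0,0],"fingers": 0.7},{"slide": [-4,1,-40],"angular": [0,0,0],"fingers": 0.7},{"slide": [-4,1,-40],"angular": [0,0,0],"fingers": 0.6}])

```text
clock: 13.1
tcp_pos: [0.5097, 0.0984, 0.1077]
orientation: [0.005, 0.078, 0.997, 0.0]
wrist_force: [1.4, 0.2, -0.4]
finger_gap: 0.0339
grip_force: 0.0
```

```bash
python3 chk.py .4867 -.3056 .10 -9.8 .021
```

```text
slide [ -39.9 -402.7    7.4] ang [0.1 0.6 0.9]
[0.50968378 0.09837491 0.10769368] 13.1 0.03388519766804999 0.0
[195 223   8   8  42] [0.572  0.1757] -30.3 [0.565  0.1798] [0.5784 0.1719]
[233 239   9  16  92] [0.5304 0.0923] -9.1 [0.5153 0.0947] [0.5454 0.0899]
[417 257  12  34 237] [ 0.4768 -0.3006] -10.0 [ 0.4423 -0.2946] [ 0.5111 -0.3066]
[225 270  11  22 142] [0.4579 0.1058] -11.4 [0.4361 0.1103] [0.4821 0.1009]
```

jog_arm(moves=[{"slide": [-44,-401,0],"angular": [0,0,0.8],"fingers": 0.4},{"slide": [-44,-401,0],"angular": [0,0,0.8],"fingers": 0.4},{"slide": [-44,-401,0],"angular": [0,0,0.8],"fingers": 0.4},{"slide": [-44,-401,0],"angular": [0,0,0.8],"fingers": 0.4},{"slide": [-44,-401,0],"angular": [0,0,0.8],"fingers": 0.4},{"slide": [-44,-401,0],"angular": [0,0,0.8],"fingers": 0.4},{"slide": [-44,-401,0],"angular": [0,0,0.8],"fingers": 0.4},{"slide": [-44,-401,0],"angular": [0,0,0.8],"fingers": 0.4},{"slide": [-44,-401,0],"angular": [0,0,0.8],"fingers": 0.4},{"slide": [-44,-401,0],"angular": [0,0,0.8],"fingers": 0.4}])

```text
clock: 13.98
tcp_pos: [0.4859, -0.3085, 0.1005]
orientation: [-0.0, 0.086, 0.996, -0.001]
wrist_force: [1.1, -0.5, -0.2]
finger_gap: 0.0509
grip_force: 0.0
```

jog_arm(moves=[{"slide": [0,0,0],"angular": [0,0,0],"fingers": 0.4},{"slide": [0,0,40],"angular": [0,0,0],"fingers": 0.4},{"slide": [0,0,40],"angular": [0,0,0],"fingers": 0.4},{"slide": [0,0,40],"angular": [0,0,0],"fingers": 0.4},{"slide": [0,0,40],"angular": [0,0,0],"fingers": 0.4},{"slide": [0,0,40],"angular": [0,0,0],"fingers": 0.4}])

```text
clock: 14.48
tcp_pos: [0.4875, -0.3045, 0.0623]
orientation: [0.001, 0.084, 0.996, -0.0]
wrist_force: [-0.2, -0.3, 0.1]
finger_gap: 0.0514
grip_force: 0.0
```

```bash
python3 chk.py .4867 -.3056 .012 -9.8 .021; python3 -c "
from h import *
p=read_camera('top');save(p,'t7.png');print(cv2.imwrite('pics/c7.png',cv2.resize(p['color'][190:320,140:270,::-1],None,fx=4,fy=4)))"
```

```text
slide [ 0.7 -1.2 50.3] ang [-0.   0.1  0.1]
[ 0.48750321 -0.30449095  0.06234508] 14.4833 0.051392519602760034 0.0
[181 223  22  72 475] [0.5035 0.1875] -10.0 [0.4298 0.2005] [0.5786 0.1743]
[225 239  17  53 348] [0.4901 0.0999] -10.5 [0.4361 0.11  ] [0.5452 0.0897]
[421 257   8   5  25] [ 0.5077 -0.3061] 81.9 [ 0.5067 -0.3131] [ 0.5087 -0.2986]
[417 278   9  13  85] [ 0.4546 -0.2965] -7.5 [ 0.4424 -0.2949] [ 0.4672 -0.2982]
True
```

View pics/c7.png

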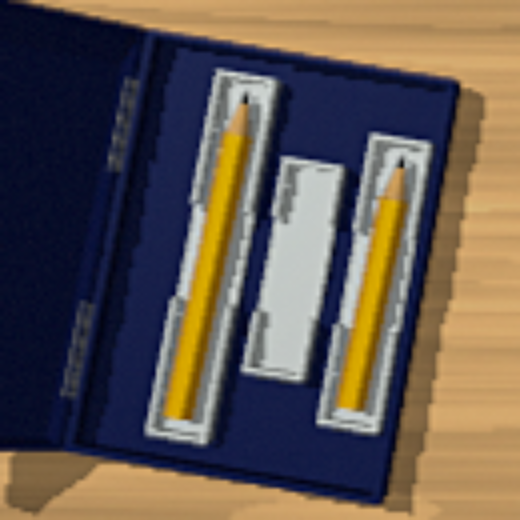

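Both pencils lie flat in their rows, long at crop (210,265) and middle at (370,290). Now the short one.

jog_arm(moves=[{"slide": [0,-1,30],"angular": [0,0,0],"fingers": 0.4},{"slide": [0,-1,50],"angular": [0,0,0],"fingers": 0.5},{"slide": [0,-1,50],"angular": [0,0,0],"fingers": 0.6},{"slide": [0,-1,50],"angular": [0,0,0],"fingers": 0.6},{"slide": [0,-1,51],"angular": [0,0,0],"fingers": 0.6},{"slide": [0,-1,51],"angular": [0,0,0],"fingers": 1},{"slide": [0,-1,51],"angular": [0,0,0],"fingers": 1},{"slide": [0,-1,51],"angular": [0,0,0],"fingers": 1},{"slide": [0,-1,51],"angular": [0,0,0],"fingers": 1},{"slide": [0,-1,51],"angular": [0,0,0],"fingers": 1}])

```text
clock: 15.42
tcp_pos: [0.4875, -0.306, 0.0115]
orientation: [0.001, 0.085, 0.996, -0.0]
wrist_force: [-0.5, 0.9, 5.2]
finger_gap: 0.0146
grip_force: 40.5
```

jog_arm(moves=[{"slide": [0,0,-15],"angular": [0,0,0],"fingers": 1},{"slide": [0,0,-50],"angular": [0,0,0],"fingers": 1},{"slide": [0,0,-88],"angular": [0,0,0],"fingers": 1},{"slide": [0,0,-88],"angular": [0,0,0],"fingers": 1},{"slide": [0,0,-88],"angular": [0,0,0],"fingers": 1},{"slide": [0,0,-88],"angular": [0,0,0],"fingers": 1}])

```text
clock: 15.92
tcp_pos: [0.4866, -0.3056, 0.0982]
orientation: [0.0, 0.085, 0.996, -0.0]
wrist_force: [-0.6, 0.1, -0.7]
finger_gap: 0.0142
grip_force: 39.1
```

```bash
python3 chk.py .508 .1425 .10 -8.9 .1
```

```text
slide [ 54.7 445.3  -1.9] ang [-0.   0.  -0.8]
[ 0.48655955 -0.30564409  0.09820335] 15.9167 0.014196477899781216 39.09923292696476
[181 223  22  72 475] [0.5062 0.1641] -10.0 [0.4388 0.176 ] [0.575  0.1521]
[225 239  17  53 348] [0.494  0.0839] -10.5 [0.4445 0.0931] [0.5444 0.0745]
[431 259   6   5  19] [ 0.5067 -0.3047] -49.4 [ 0.5025 -0.2998] [ 0.5098 -0.3083]
[427 282   8  15  78] [ 0.4502 -0.2986] -6.0 [ 0.44   -0.2975] [ 0.4658 -0.3002]
```

jog_arm(moves=[{"slide": [55,445,-2],"angular": [0,0,-0.8],"fingers": 1},{"slide": [55,445,-2],"angular": [0,0,-0.8],"fingers": 1},{"slide": [55,445,-2],"angular": [0,0,-0.8],"fingers": 1},{"slide": [55,445,-2],"angular": [0,0,-0.8],"fingers": 1},{"slide": [55,445,-2],"angular": [0,0,-0.8],"fingers": 1},{"slide": [55,445,-2],"angular": [0,0,-0.8],"fingers": 1},{"slide": [55,445,-2],"angular": [0,0,-0.8],"fingers": 1},{"slide": [55,445,-2],"angular": [0,0,-0.8],"fingers": 1},{"slide": [55,445,-2],"angular": [0,0,-0.8],"fingers": 1},{"slide": [55,445,-2],"angular": [0,0,-0.8],"fingers": 1}])

```text
clock: 16.8
tcp_pos: [0.5045, 0.1124, 0.0983]
orientation: [-0.002, 0.078, 0.997, -0.0]
wrist_force: [0.4, -0.3, -1.0]
finger_gap: 0.0139
grip_force: 39.1
```

```bash
python3 chk.py .508 .1425 .06 -8.9 .09
```

```text
slide [ 1.1 30.3 38.3] ang [-0.  -0.2 -0. ]
[0.50449356 0.1124261  0.09827159] 16.8 0.013887868795182685 39.146872982382774
[194 223   9  11  64] [0.5659 0.1565] -7.3 [0.5563 0.1578] [0.5757 0.1553]
[232 239  10  20 119] [0.5268 0.0797] -10.4 [0.5091 0.083 ] [0.5445 0.0765]
[219 248   7   6  24] [0.5232 0.1071] 54.1 [0.5196 0.1022] [0.5278 0.1134]
[225 272  10  20 130] [0.462  0.0919] -9.3 [0.4434 0.095 ] [0.4809 0.0888]
[212 277   8   8  31] [0.4619 0.1168] -46.9 [0.4564 0.1226] [0.4685 0.1096]
```

jog_arm(moves=[{"slide": [0,30,0],"angular": [0,0,0],"fingers": 1},{"slide": [0,30,20],"angular": [0,0,0],"fingers": 1},{"slide": [0,30,38],"angular": [0,0,0],"fingers": 1},{"slide": [0,30,38],"angular": [0,0,0],"fingers": 1},{"slide": [0,30,38],"angular": [0,0,0],"fingers": 1},{"slide": [0,30,38],"angular": [0,0,0],"fingers": 1}])

```text
clock: 17.35
tcp_pos: [0.5105, 0.1397, 0.0617]
orientation: [-0.001, 0.078, 0.997, -0.0]
wrist_force: [0.1, 0.6, -0.0]
finger_gap: 0.0138
grip_force: 39.2
```

```bash
python3 chk.py .508 .1425 .027 -8.9 .053
```

```text
slide [ 2.8  2.4 34.7] ang [-0.  -0.1 -0.1]
[0.51046386 0.13970319 0.06165954] 17.35 0.013849879081554117 39.249033853411674
[193 223  10  15  94] [0.5626 0.168 ] -11.8 [0.5478 0.1711] [0.5769 0.165 ]
[225 239  17  53 310] [0.4915 0.0929] -10.6 [0.4394 0.1027] [0.5448 0.083 ]
[209 245   7   6  31] [0.5285 0.1357] 50.2 [0.5236 0.1299] [0.534  0.1423]
[203 270   9  10  46] [0.4705 0.1444] -38.8 [0.4623 0.151 ] [0.4811 0.1359]
```

jog_arm(moves=[{"slide": [1,2,13],"angular": [0,0,0],"fingers": 1},{"slide": [1,2,25],"angular": [0,0,0],"fingers": 1},{"slide": [1,2,34],"angular": [0,0,0],"fingers": 1},{"slide": [1,2,34],"angular": [0,0,0],"fingers": 1},{"slide": [1,2,34],"angular": [0,0,0],"fingers": 0.74},{"slide": [1,2,34],"angular": [0,0,0],"fingers": 0.74},{"slide": [1,2,34],"angular": [0,0,0],"fingers": 0.74},{"slide": [1,2,0],"angular": [0,0,0],"fingers": 0.74},{"slide": [1,2,-40],"angular": [0,0,0],"fingers": 0.74},{"slide": [1,2,-80],"angular": [0,0,0],"fingers": 0.74}])

```text
clock: 18.23
tcp_pos: [0.5093, 0.1421, 0.1431]
orientation: [-0.001, 0.078, 0.997, -0.0]
wrist_force: [1.5, -0.0, 0.7]
finger_gap: 0.0226
grip_force: 0.0
```

```bash
python3 - <<'E'
from h import *
s=get_state();print(s['tcp_pos'],s['clock'])
# hinge mid & lid
dp=np.array([-.0,0]); a=np.radians(-9.1); r=np.array([np.cos(a),np.sin(a)]); n=np.array([-r[1],r[0]])  # n: toward hinge
C=(np.array([.515,.186])+np.array([.501,.099]))/2; H=C+.1*n; print("hinge",H,"n",n)
for nm in("side","top"):
    p=read_camera(nm)
    for t in ("lid_edge","lid_hinge"):
        for q in tip_of(t,p)[:2]:
            print(nm,t,round(q["p"],2),np.round(q["point"],1))
            o,d=ray(p,q["point"])
            # intersect with vertical plane through H with normal r -> position (along n, z)
            k=(np.dot(H-o[:2],r))/np.dot(d[:2],r); 
    # theta fit: project edge for thetas
    for th in np.arange(1.9,2.51,.1):
        def P(u,w,v): # u along lid from hinge, w outward(z lid), v along hinge
            # shut: lid extends -n dir, z up ; open by th rotates toward +n
            x=-np.cos(th)*u; z=np.sin(th)*u; x+= np.sin(th)*w; z+=np.cos(th)*w
            return np.r_[H+n*x+r*v,.024+z]
        print(round(th,2),[np.round(proj(p,P(.168,w,v)),0).tolist() for w,v in((.016,0),(.0,.113),(0,-.113))],P(.168,.016,0).round(3))
    save(p,"lid"+nm+".png")
E
```

```text
[0.50933514 0.14212775 0.14309769] 18.2333
hinge [0.52381581 0.24124138] n [0.15815807 0.98741381]
side lid_edge 0.65 [238.2  72.8]
side lid_hinge 0.72 [398.  357.6]
side lid_hinge 0.56 [245.7 139.2]
1.9 [[235.0, 72.0], [281.0, 70.0], [189.0, 78.0]] [0.535 0.31  0.178]
2.0 [[235.0, 72.0], [280.0, 69.0], [189.0, 77.0]] [0.537 0.325 0.17 ]
2.1 [[236.0, 73.0], [279.0, 69.0], [190.0, 77.0]] [0.539 0.339 0.161]
2.2 [[236.0, 74.0], [279.0, 69.0], [191.0, 77.0]] [0.541 0.352 0.15 ]
2.3 [[236.0, 75.0], [278.0, 70.0], [192.0, 78.0]] [0.543 0.364 0.139]
2.4 [[237.0, 77.0], [278.0, 72.0], [193.0, 79.0]] [0.545 0.374 0.126]
2.5 [[237.0, 80.0], [278.0, 74.0], [195.0, 82.0]] [0.547 0.384 0.112]
1.9 [[97.0, 243.0], [118.0, 182.0], [90.0, 309.0]] [0.535 0.31  0.178]
2.0 [[91.0, 242.0], [111.0, 181.0], [83.0, 307.0]] [0.537 0.325 0.17 ]
2.1 [[86.0, 240.0], [105.0, 180.0], [77.0, 305.0]] [0.539 0.339 0.161]
2.2 [[82.0, 239.0], [100.0, 180.0], [72.0, 303.0]] [0.541 0.352 0.15 ]
2.3 [[79.0, 238.0], [96.0, 179.0], [69.0, 301.0]] [0.543 0.364 0.139]
2.4 [[78.0, 237.0], [93.0, 179.0], [66.0, 299.0]] [0.545 0.374 0.126]
2.5 [[77.0, 237.0], [91.0, 179.0], [65.0, 297.0]] [0.547 0.384 0.112]
```

The networks and the corner projections agree on a lid angle of about 2.3. Tool y lies along the outward hinge normal, so the lid pushes are moves in tool y and z. I'll go up and over behind the lid with the fingers shut.

jog_arm(moves=[{"slide": [0,0,-40],"angular": [0,0,0],"fingers": 0.74},{"slide": [0,0,-80],"angular": [0,0,0],"fingers": 1},{"slide": [0,0,-120],"angular": [0,0,0],"fingers": 1},{"slide": [0,0,-150],"angular": [0,0,0],"fingers": 1},{"slide": [0,40,-150],"angular": [0,0,0],"fingers": 1},{"slide": [0,80,-150],"angular": [0,0,0],"fingers": 1},{"slide": [0,120,-150],"angular": [0,0,0],"fingers": 1},{"slide": [0,160,-150],"angular": [0,0,0],"fingers": 1},{"slide": [0,200,-150],"angular": [0,0,0],"fingers": 1},{"slide": [0,240,-150],"angular": [0,0,0],"fingers": 1}])

```text
clock: 19.37
tcp_pos: [0.5469, 0.3809, 0.2897]
orientation: [-0.001, 0.078, 0.997, -0.001]
wrist_force: [1.3, -0.3, 0.1]
finger_gap: 0.0001
grip_force: 0.0
```

jog_arm(moves=[{"slide": [0,40,0],"angular": [0,0,0],"fingers": 1},{"slide": [0,52,0],"angular": [0,0,0],"fingers": 1},{"slide": [0,52,0],"angular": [0,0,0],"fingers": 1},{"slide": [0,52,0],"angular": [0,0,0],"fingers": 1}])

```text
clock: 19.7
tcp_pos: [0.5549, 0.4311, 0.289]
orientation: [-0.002, 0.077, 0.997, -0.001]
wrist_force: [0.0, -0.4, 0.3]
finger_gap: -0.0001
grip_force: 0.0
```

```bash
python3 - <<'E'
from h import *
s=get_state();d=s['tcp_pos'][:2]-np.array([.5238,.2412]);print("n",d@[.158,.987],"v",d@[.987,-.158],s['tcp_pos'][2],s['clock'],s['finger_gap'],s['orientation'],np.round(s['joint_pos'],2))
p=read_camera('top');cv2.imwrite('pics/c8.png',cv2.resize(p['color'][150:330,40:270,::-1],None,fx=3,fy=3))
E
```

```text
n 0.19234856182839086 v 0.0007158913238333289 0.28899300801273553 19.7 -5.670749802147767e-05 [-0.001718    0.077189    0.99701395 -0.00144252] [ 0.55  0.6   0.6   1.58 -0.    0.7 ]
```

View pics/c8.png

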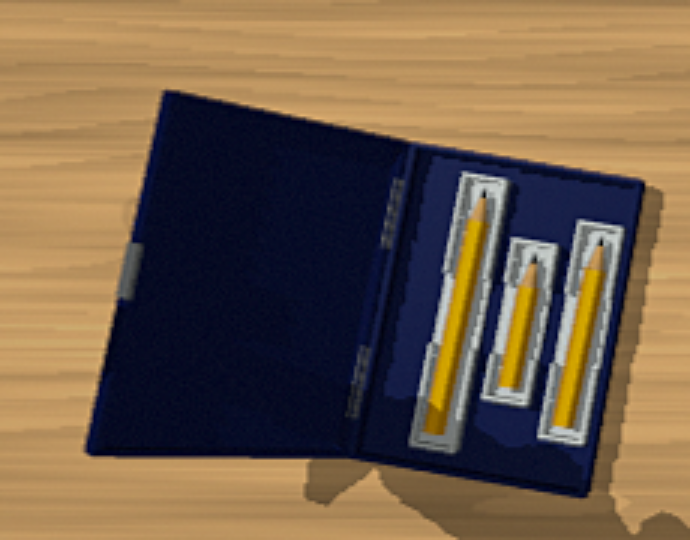

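All three pencils lie in their own rows: crop (455,310), (518,325) and (582,335). Now down behind the lid.

jog_arm(moves=[{"slide": [0,0,40],"angular": [0,0,0],"fingers": 1},{"slide": [0,0,80],"angular": [0,0,0],"fingers": 1},{"slide": [0,0,120],"angular": [0,0,0],"fingers": 1},{"slide": [0,0,160],"angular": [0,0,0],"fingers": 1},{"slide": [0,0,164],"angular": [0,0,0],"fingers": 1},{"slide": [0,0,164],"angular": [0,0,0],"fingers": 1},{"slide": [0,-25,164],"angular": [0,0,0],"fingers": 1},{"slide": [0,-40,164],"angular": [0,0,0],"fingers": 1},{"slide": [0,-40,164],"angular": [0,0,0],"fingers": 1}])

```text
clock: 20.5
tcp_pos: [0.5511, 0.3891, 0.1324]
orientation: [0.002, 0.079, 0.997, 0.001]
wrist_force: [0.2, -0.2, 0.3]
finger_gap: -0.0001
grip_force: 0.0
```

```bash
cat > n.py <<'E'
from h import *
s=get_state();d=s['tcp_pos'][:2]-np.array([.5238,.2412]);print("n",(d@[.158,.987]).round(4),"v",(d@[.987,-.158]).round(4),s['tcp_pos'][2].round(4),s['clock'],np.round(s['wrist_force'],1),np.round(s['joint_pos'],2))
E
python3 n.py
```

```text
n 0.1503 v 0.0036 0.1324 20.5 [ 0.2 -0.2  0.3] [ 0.5   0.55  0.14  1.15 -0.    0.66]
```

jog_arm(moves=[{"slide": [0,-12,5],"angular": [0,0,0],"fingers": 1},{"slide": [0,-25,-4],"angular": [0,0,0],"fingers": 1},{"slide": [0,-38,-14],"angular": [0,0,0],"fingers": 1},{"slide": [0,-51,-23],"angular": [0,0,0],"fingers": 1},{"slide": [0,-66,-31],"angular": [0,0,0],"fingers": 1},{"slide": [0,-82,-38],"angular": [0,0,0],"fingers": 1},{"slide": [0,-101,-43],"angular": [0,0,0],"fingers": 1},{"slide": [0,-120,-46],"angular": [0,0,0],"fingers": 1},{"slide": [0,-120,-46],"angular": [0,0,0],"fingers": 1}])

```text
clock: 21.25
tcp_pos: [0.5304, 0.2691, 0.1758]
orientation: [0.0, 0.08, 0.997, -0.001]
wrist_force: [0.2, 0.5, -1.0]
finger_gap: 0.0
grip_force: 0.0
```

```bash
python3 n.py; python3 - <<'E'
from h import *
p=read_camera("side")
for q in tip_of("lid_edge",p)[:2]: print(q["p"],q["point"])
c=p["color"].astype(int); m=((c[...,2]>c[...,0]+25)).astype(np.uint8); m[:, :185]=0;m[:,310:]=0;m[210:]=0
v,u=np.nonzero(m);print(u.min(),u.max(),v.min(),v.max())
for x in (205,215,270,278): print(x, np.nonzero(m[:,x])[0][[0,-1]] if m[:,x].any() else None)
E
```

```text
n 0.0285 v 0.0021 0.1758 21.25 [ 0.2  0.5 -1. ] [ 0.34  0.38 -0.03  1.17 -0.    0.49]
0.57 [236.8, 78.6]
0.52 [248.6, 163.1]
190 295 78 191
205 [ 84 174]
215 [ 83 180]
270 [ 78 182]
278 [ 78 165]
```

```bash
cat > th.py <<'E'
from h import *
H=np.array([.5238,.2412]);r=np.array([.9874,-.158]);n=np.array([.158,.9874])
def P(th,u,w,v):
    x=-np.cos(th)*u+np.sin(th)*w; z=np.sin(th)*u+np.cos(th)*w
    return np.r_[H+n*x+r*v,.024+z]
if __name__=="__main__":
    p=read_camera("top"); c=p["color"].astype(int); m=((c[...,2]>c[...,0]+15)&(c.sum(2)<330)).astype(np.uint8); m[:150]=0; m[330:]=0; m[:,300:]=0
    k,lab,st,ce=cv2.connectedComponentsWithStats(m)
    for i in range(1,k):
        if st[i,4]>100: print(st[i])
    for q in tip_of("lid_edge",p)[:2]: print(round(q["p"],2),np.round(q["point"]))
    for t in np.arange(0,2.5,.2): print(round(t,1),[np.round(proj(p,P(t,.168,.016,v))).tolist() for v in(-.113,0,.113)])
    cv2.imwrite("pics/last.png",cv2.resize(p["color"][150:330,40:300,::-1],None,fx=3,fy=3))
E
python3 th.py
```

```text
[ 113  186  142  130 8918]
0.78 [125. 247.]
0.0 [[233.0, 317.0], [243.0, 263.0], [253.0, 209.0]]
0.2 [[226.0, 320.0], [236.0, 263.0], [247.0, 207.0]]
0.4 [[216.0, 321.0], [227.0, 262.0], [238.0, 205.0]]
0.6 [[202.0, 322.0], [214.0, 261.0], [225.0, 202.0]]
0.8 [[185.0, 322.0], [197.0, 259.0], [209.0, 198.0]]
1.0 [[166.0, 321.0], [179.0, 257.0], [191.0, 195.0]]
1.2 [[146.0, 319.0], [159.0, 254.0], [172.0, 191.0]]
1.4 [[125.0, 317.0], [139.0, 251.0], [152.0, 187.0]]
1.6 [[106.0, 313.0], [120.0, 248.0], [134.0, 184.0]]
1.8 [[90.0, 309.0], [104.0, 245.0], [118.0, 182.0]]
2.0 [[77.0, 305.0], [91.0, 242.0], [105.0, 180.0]]
2.2 [[69.0, 301.0], [82.0, 239.0], [96.0, 179.0]]
2.4 [[64.0, 297.0], [78.0, 237.0], [91.0, 179.0]]
```

The lid follows and stands at about 1.55 rad. Continuing over the top.

jog_arm(moves=[{"slide": [0,-20,-3],"angular": [0,0,0],"fingers": 1},{"slide": [0,-40,-3],"angular": [0,0,0],"fingers": 1},{"slide": [0,-61,3],"angular": [0,0,0],"fingers": 1},{"slide": [0,-82,10],"angular": [0,0,0],"fingers": 1},{"slide": [0,-101,22],"angular": [0,0,0],"fingers": 1},{"slide": [0,-118,35],"angular": [0,0,0],"fingers": 1},{"slide": [0,-132,52],"angular": [0,0,0],"fingers": 1},{"slide": [0,-144,70],"angular": [0,0,0],"fingers": 1},{"slide": [0,-144,70],"angular": [0,0,0],"fingers": 1}])

```text
clock: 22.2
tcp_pos: [0.5057, 0.1291, 0.1006]
orientation: [-0.003, 0.079, 0.997, -0.001]
wrist_force: [-0.5, 0.1, -0.6]
finger_gap: -0.0002
grip_force: 0.0
```

```bash
python3 n.py; python3 th.py | head -3
```

```text
n -0.1135 v -0.0001 0.1006 22.2 [-0.5  0.1 -0.6] [ 0.1   0.3  -0.33  0.94 -0.    0.25]
[ 160  197   95  124 5349]
0.92 [226. 260.]
0.0 [[233.0, 317.0], [243.0, 263.0], [253.0, 209.0]]
```

jog_arm(moves=[{"slide": [0,-7,11],"angular": [0,0,0],"fingers": 1},{"slide": [0,-13,22],"angular": [0,0,0],"fingers": 1},{"slide": [0,-17,33],"angular": [0,0,0],"fingers": 1},{"slide": [0,-20,44],"angular": [0,0,0],"fingers": 1},{"slide": [0,-20,50],"angular": [0,0,0],"fingers": 1},{"slide": [0,-20,55],"angular": [0,0,0],"fingers": 1},{"slide": [0,-20,55],"angular": [0,0,0],"fingers": 1},{"slide": [0,-20,55],"angular": [0,0,0],"fingers": 1}])

```text
clock: 22.97
tcp_pos: [0.506, 0.1114, 0.0509]
orientation: [0.001, 0.077, 0.997, 0.0]
wrist_force: [-4.2, -0.7, 10.2]
finger_gap: -0.0003
grip_force: 5.3
```

```bash
python3 n.py; python3 th.py | head -3
```

```text
n -0.1309 v 0.0029 0.0509 22.9667 [-4.2 -0.7 10.2] [ 0.06  0.34 -0.41  0.81 -0.    0.22]
[ 169  197   85   61 2989]
[ 186  270   57   47 1393]
0.81 [243. 260.]
```

jog_arm(moves=[{"slide": [0,0,4],"angular": [0,0,0],"fingers": 1},{"slide": [0,0,7],"angular": [0,0,0],"fingers": 1},{"slide": [0,0,7],"angular": [0,0,0],"fingers": 1},{"slide": [0,0,7],"angular": [0,0,0],"fingers": 1}])

```text
clock: 23.4
tcp_pos: [0.5062, 0.1114, 0.0501]
orientation: [0.003, 0.077, 0.997, -0.0]
wrist_force: [-21.2, -2.8, 61.6]
finger_gap: -0.0001
grip_force: 31.0
```

jog_arm(moves=[{"slide": [0,0,-10],"angular": [0,0,0],"fingers": 1},{"slide": [0,0,-40],"angular": [0,0,0],"fingers": 1},{"slide": [0,0,-80],"angular": [0,0,0],"fingers": 1},{"slide": [60,0,-120],"angular": [0,0,0],"fingers": 1},{"slide": [90,0,-160],"angular": [0,0,0],"fingers": 1},{"slide": [120,0,-200],"angular": [0,0,0],"fingers": 1},{"slide": [120,-40,-200],"angular": [0,0,0],"fingers": 1},{"slide": [120,-80,-200],"angular": [0,0,0],"fingers": 1},{"slide": [120,-120,-200],"angular": [0,0,0],"fingers": 1},{"slide": [120,-120,-200],"angular": [0,0,0],"fingers": 1}])

```text
clock: 24.23
tcp_pos: [0.3677, 0.008, 0.2442]
orientation: [0.002, 0.079, 0.997, -0.001]
wrist_force: [-0.5, -0.2, -0.5]
finger_gap: 0.0002
grip_force: 0.0
```

```bash
python3 n.py; python3 th.py | head -5; python3 - <<'E'
from h import *
from th import P
p=read_camera("side")
for t in(0,.05,.1): print(t,[np.round(proj(p,P(t,.168,.016,v)),1).tolist() for v in(-.113,.113)])
for q in tip_of("lid_edge",p)[:2]: print(round(q["p"],2),np.round(q["point"],1))
save(p,"final.png"); cv2.imwrite("pics/f.png",cv2.resize(p["color"][100:230,170:330,::-1],None,fx=5,fy=4.6))
E
```

```text
n -0.2548 v -0.1172 0.2442 24.2333 [-0.5 -0.2 -0.5] [-0.2  -0.09 -0.41  1.25 -0.   -0.04]
[ 154  197  100  120 8851]
0.94 [242. 262.]
0.0 [[233.0, 317.0], [243.0, 263.0], [253.0, 209.0]]
0.2 [[226.0, 320.0], [236.0, 263.0], [247.0, 207.0]]
0.4 [[216.0, 321.0], [227.0, 262.0], [238.0, 205.0]]
0 [[201.3, 183.0], [296.3, 170.6]]
0.05 [[200.5, 180.2], [296.1, 167.9]]
0.1 [[199.8, 177.3], [295.9, 165.0]]
0.74 [251.2 177.3]
```

I've used all ten picture views. The numbers say the lid is shut: the edge is at (242,262) in the top view and (251,177) in the side view, both matching angle 0, and the press stopped with the fingertips at about 39 mm. The pressing force peaked at 62 N and the arm is now clear.

```bash
python3 -c "
from workcell import *
print(hand_in())"
```

```text
the job is handed in; nothing more can be done
None
```

The job is handed in at about 24 s: the three pencils lie in their own rows and the lid is pressed shut; the mug, stapler and eraser were never touched.

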